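# Serve a date ball from the pedal dispenser

## Task

Set the blue cup upright on the table right under the dispenser's spout and let go of it, then push the pedal firmly home (about 16 N, never more than 22 N) so that the lid rises fully and the date ball rolls into the cup. Then ease the pedal slowly back up, staying in contact, so that the lid comes down shut without slamming, and leave everything else on the table where it is.

Things in the scene. Friction and masses are not known exactly. Their poses are not given: they have to be found in the camera images.
- dispenser: Fixed white dispenser: housing 100 mm wide (x), y from -57 to +65 mm, 162 mm tall, wooden lid with amber front flap. Copper chute out of its +y end, dark pedal lever with a black rubber tread (46 x 40 mm, centre x 0, y -192 mm) out of its -y end. Over 22 N on it bends the linkage. Inside, a red gate holds the date ball. Origin: centre of its underside, on the table; z up
- press_point (a point): on the table below the tread (dispenser x 0, y -190, z 0 mm). Tread top at rest: 66 to 84 mm above the table, unknown (screw-set). Pushed down it sinks 23 mm with 5 to 9 N to the lever's stop, lid up; then it is a buffer spring, about 2.4 N per mm. From 13 N the gate lets the ball out, within 1 s; 15 to 18 N is a good firm push, over 22 N too much
- drop_point (a point): on the table (dispenser x 0, y +156, z 0 mm), where the middle of the cup's foot must stand to catch the ball; axes as the dispenser's. The chute is 44 mm wide, its lip at dispenser y +120 mm; the lip's floor is 76 mm above the table, underside 71 mm; side rails rise to 98 mm at the housing. A cup at the point stands 4 mm clear of the lip
- lid (a joint): lid angle in rad, hinged at the dispenser's -y edge: 0 shut, 1.08 fully up; moves only with the pedal (6 times the lever's angle). A spring drives pedal up and lid shut: let go, it slams. Over 2 rad/s closing is a slam; following the tread up with a fingertip at 10 to 20 mm/s is gentle
- cup: blue ceramic cup without handle, 64 mm outer diameter with upright sides, 62 mm tall, wall 3.5 mm, floor 5 mm, about 140 g, loose. Origin: centre of its underside; z up
- ball_center (a point): centre of the gold-foil date ball, 30 mm across, 20 g, loose; at the start it waits inside the dispenser behind the gate, under the lid
- dallah: chrome Arabic coffee pot, 215 mm tall, body 110 mm across with spout and brass handle; loose bystander, leave alone. Origin: centre of its underside
- canister: clear glass date canister with clip-on wooden lid, 102 mm across, 138 mm tall; loose bystander, leave alone. Origin: centre of its underside
- cup_stack: four white nested ceramic cups standing as one stack, 64 mm across, 98 mm tall; loose bystander, leave alone. Origin: centre of its underside
- tray: empty rectangular steel tray 130 x 340 x 18 mm; loose bystander, leave alone. Origin: centre of its underside
- pitcher: small metal milk pitcher with handle, 76 mm across, 95 mm tall; loose bystander, leave alone. Origin: centre of its underside
- sugar_jar: glass jar with wooden cap, 70 mm across, 110 mm tall; loose bystander, leave alone. Origin: centre of its underside
Not all that is in view belongs to the job. What is shaped like the cup but orange is not meant.

How it is judged:
On the way, in this order (a step that is already met when the one before it is completed fails the run):
1. the cup stands upright under the spout, let go (horizontal distance between cup and drop_point below 0.014 m and angle between cup's own z axis and vertical below 0.1 rad and height (world z) of cup below 0.004 m and contact force between the fingers and cup below 0.05 N), for 0.2 s.
2. the pedal is pushed firmly home: lid fully up, at least 13 N on the pedal (value of joint lid above 1 rad and contact force between anything else and dispenser above 13 N), for 0.2 s.
3. the lid is shut again (value of joint lid below 0.06 rad), for 0.2 s.
At the end, for the whole second after the job is handed in: The date ball lies inside the cup (its centre within 20 mm of the cup's axis and less than 35 mm above its underside), the cup stands still and upright on the table, let go, within 14 mm of the drop point, and the lid is shut (below 0.06 rad) (all of step 1 and horizontal distance between ball_center and cup below 0.02 m and z of ball_center in the frame of cup between 0.01 and 0.035 m and linear speed of cup below 0.03 m/s and value of joint lid below 0.06 rad); the robot touches nothing.
It fails at once if more than 22 N on the dispenser (contact force between anything else and dispenser above 22 N).
It fails at once if the lid slams: it closes faster than 2 rad/s (velocity of joint lid below -2 rad/s).
It fails at once if the cup is tipped (angle between cup's own z axis and vertical above 0.5 rad).
It fails at once if a bystander is moved by more than 15 mm (distance of any of dallah, canister, cup_stack, tray, pitcher, sugar_jar from where it was at the start of the episode above 0.015 m).
It also fails if it takes over 72 s, if anything falls off the work surface, if the arm or the gripper's body presses on something with over 40 N, if the wrist force passes 120 N, or if a joint passes its speed limit or range.

## Robot

A 7-joint arm with a two-finger parallel gripper is mounted at the origin on the work surface. World frame = base frame: x ahead of the robot, y to its left, z up, the work surface at z = 0. Lengths are in m, angles in rad, forces in N, time in s.
With the tool pointing down it reaches from about 0.4 to 0.9 m from the base axis. Payload 5.5 kg.
Tool frame: the origin (TCP) lies on the centre line of the jaws, within the pads' length; the fingertips stand 8 mm ahead of it and the grasp point (between the pads) lies 11 mm behind it; z points along the fingers, y is the line along which they close (so a half turn about z gives the same grasp; the last joint's range is limited). The gripper opens to 85 mm and grips with 20 to 120 N. Pads are 22 mm wide; open, the fingers measure 114 mm over their backs; the gripper's body (76 mm by 85 mm) begins 54 mm behind the grasp point. The pads swing forward as they close: fully open they stand 13 mm farther back than shut.
Start: joints at [1.456, 0.501, -0.427, 1.55, 0.221, 1.138, -0.21], TCP at [0.24, -0.604, 0.239] pointing down, gripper open.
Joint ranges: [-2.88, 2.88], [-0.31, 2.03], [-1.54, 1.56], [0.2, 2.42], [-1.41, 4.55], [0.19, 2.02], [-2.57, 2.57]. Speed limits (rad/s): [2.57, 2.57, 3.14, 3.14, 3.14, 3.14, 3.14].

## Interface

Orientations are given as a unit quaternion [x, y, z, w].
In Python, from bench import manip gives the robot as it stands.
- The arm moves only by the shell command python3 -m pendant 'ROWS' [OPENING]. ROWS is JSON, a list of rows, each a list of 4 numbers: the shift along the tool's x, y, z in units of 40 mm (1.0 is 40 mm), then the turn about the tool's z in units of 6 degrees (1.0 is 6 degrees). In form: [[tx, ty, tz, turn], ...]. A call has 1 to 8 rows; each row is the pose to reach, as a shift and turn from the pose commanded when the call began, along the tool's axes at that moment; what a row does not reach only later rows make up. A row lasts 1/8 s, in which the tool goes at most 62.5 mm and 10.7 degrees, less where a joint would pass 70% of its speed; a pose out of reach is approached as far as the arm can. A call with a gripper value outside its range is refused whole. OPENING is the opening, from 0 (shut) to 1 (fully open), set as the call begins (- or left out, the last holds). The fingers move at their own pace and stop on an object; the grip force is fixed at half the most. Time passes only in rows, so rows that repeat a pose let the fingers close. It gives the time, the measured TCP pose, the force, the opening and the grip force at its end, in the units of the state.
- manip.read_state(): the state, without advancing time (a new reading comes with each control period).
- manip.get_image(name): name is "scene" or "side" or "wrist"; returns (picture, depth): 384x512x3 uint8, red, green, blue; 384x512 float32, m along the optical axis (not along the pixel's ray), 0 where there is no reading.
- manip.camera_info(name): a dict with "mtx" (3x3 intrinsics, pixels), "position" and "orientation" of the camera in the world. Camera axes: x right, y down, z forward; pixel columns grow to the right and rows downward; lengths in m; the calibration is good to about 2 mm. A picture is of the moment at which its call begins: read the wrist's pose just before it. camera_info takes no time and is no camera call; for the wrist camera it gives the pose at the moment of the call.
- manip.hand_in(): hands the job in; it is judged then, once.
Trained networks look in the newest picture that a camera, given by its name, has taken for a name from the list of things; names that differ only in an ending like _2 or _b are one class to them, and where a whole thing is asked for, a point or a joint stands for the part that bears it (a point fixed in the world has none). Each returns a list of dicts, best first, with "conf" (0 to 1); they miss things now and then, are a little off and sometimes report something else, mostly with a low value. They report only what shows in the picture. A call takes as long as a camera call. They do not tell look-alikes from the thing itself.
- manip.look_for(camera, thing): "centre" ([row, column] in pixels, amid what is visible of it).
- manip.masks_of(camera, thing): "mask" (384x512 bool, what is visible of it) and "centre" ([row, column] in pixels, amid what is visible of it).
The state is a dict: "time_s": time; "q": joint angles; "joint_velocities": joint speeds; "joint_torque": joint torques, N m; "tool_pos": TCP position; "eef_rot": TCP orientation; "force": force on the tool from outside, world axes, zero at the start; "ft_torque": the same for the moment, N m; "opening": finger opening in m; "grasp_force": force on a finger pad.
Only numpy, scipy, OpenCV 4.12 (cv2) and the standard library are available. Lean on these libraries where they do the work, as an engineer would, in place of code of your own. Each camera call takes 0.05 s, during which the arm holds its last target. There are 200 camera calls.

## Working session

There is one attempt and no reset: what is moved stays moved. The work goes in short steps, Python scripts to look and compute and a shell command to move; the robot and the scene stay as the last step left them, time stands still between calls to the robot, and variables do not carry over. Pictures are saved under pics/ and viewed, at most 10 in all, crops included, and the job is handed in when it is done.

```bash
mkdir -p pics; cat > h.py <<'E'
import numpy as np, cv2
from bench import manip
from scipy.spatial.transform import Rotation as R
def cam(n):
    c=manip.camera_info(n); return np.array(c["mtx"]),np.array(c["position"]),R.from_quat(c["orientation"]).as_matrix() if np.size(c["orientation"])==4 else np.array(c["orientation"])
def cloud(n,d):
    K,p,r=cam(n); v,u=np.indices(d.shape)
    P=np.stack([(u-K[0,2])/K[0,0]*d,(v-K[1,2])/K[1,1]*d,d],-1)
    return P@r.T+p
def save(n,f):
    im,d=manip.get_image(n); cv2.imwrite("pics/"+f,im[:,:,::-1]); return im,d
E
python3 - <<'E'
from h import *
s=manip.read_state(); print(s["tool_pos"],s["eef_rot"],s["opening"],s["force"])
for n in("scene","side"):
    im,d=save(n,n+"0.png"); P=cloud(n,d); print(n,cam(n)[1])
    for t in("dispenser","cup","press_point","drop_point","lid","dallah","canister","cup_stack","tray","pitcher","sugar_jar"):
        try:
            for m in manip.masks_of(n,t)[:3]:
                k=m["mask"]&(d>0); q=P[k]
                print(t,round(m["conf"],2),np.round(m["centre"]),k.sum(),np.median(q,0).round(3),np.percentile(q,2,0).round(3),np.percentile(q,98,0).round(3), im[k].mean(0).round())
        except Exception as e: print(t,e)
a=cv2.imread("pics/scene0.png");b=cv2.imread("pics/side0.png")
E
```

```text
[ 0.23949501 -0.60356069  0.23825833] [ 9.82204341e-01  1.87813000e-01 -1.57915623e-04 -9.40738514e-04] 0.08551054279762356 [-0.26516514  0.53128217  0.24467348]
scene [1.32421498 0.49297166 1.02445381]
dispenser 0.91 [177. 249.] 2815 [ 0.533 -0.026  0.107] [ 0.444 -0.244  0.   ] [0.559 0.06  0.172] [79. 59. 41.]
cup 0.79 [203. 360.] 368 [0.333 0.305 0.038] [0.287 0.276 0.004] [0.351 0.335 0.062] [86. 41. 12.]
cup 0.76 [219. 341.] 415 [0.447 0.289 0.037] [0.407 0.26  0.   ] [0.471 0.32  0.063] [34. 43. 51.]
press_point 0.82 [180. 253.] 2653 [ 0.536 -0.022  0.112] [ 0.454 -0.236  0.005] [0.558 0.062 0.172] [79. 58. 39.]
press_point 0.18 [164. 258.] 969 [ 0.503 -0.018  0.169] [ 0.447 -0.097  0.112] [0.552 0.037 0.174] [93. 56. 26.]
drop_point 0.63 [175. 252.] 2772 [ 0.534 -0.024  0.109] [ 0.449 -0.237  0.002] [0.559 0.064 0.172] [80. 59. 40.]
drop_point 0.24 [281. 364.] 1860 [0.694 0.455 0.133] [0.615 0.407 0.005] [0.715 0.5   0.14 ] [80. 57. 37.]
lid 0.9 [167. 257.] 1061 [ 0.505 -0.016  0.169] [ 0.447 -0.102  0.105] [0.555 0.037 0.173] [92. 56. 27.]
dallah 0.79 [150. 148.] 954 [ 0.596
[... 1676 characters left out ...]
 0.414 0.01 ] [0.703 0.504 0.143] [88. 70. 53.]
canister 0.79 [277. 166.] 1847 [0.643 0.48  0.109] [0.612 0.412 0.005] [0.701 0.504 0.143] [88. 71. 54.]
cup_stack 0.75 [205. 196.] 1849 [0.82  0.005 0.007] [ 0.749 -0.171  0.001] [0.885 0.167 0.021] [101.  96.  91.]
cup_stack 0.61 [310. 212.] 813 [0.476 0.523 0.069] [0.449 0.48  0.004] [0.507 0.541 0.101] [113. 106.  89.]
tray 0.81 [205. 194.] 1916 [0.82  0.004 0.007] [ 0.749 -0.173  0.001] [0.886 0.168 0.022] [102.  96.  91.]
tray 0.27 [195. 279.] 2107 [0.482 0.019 0.124] [ 0.441 -0.105  0.008] [0.546 0.068 0.176] [91. 65. 45.]
sugar_jar 0.69 [152. 331.] 388 [ 0.426 -0.503  0.069] [ 0.398 -0.545  0.011] [ 0.457 -0.488  0.116] [103.  93.  79.]
```

View pics/scene0.png

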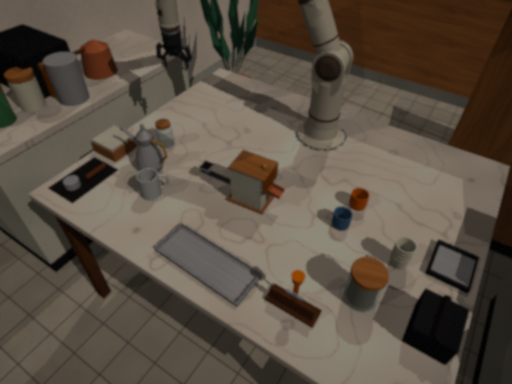

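View pics/side0.png

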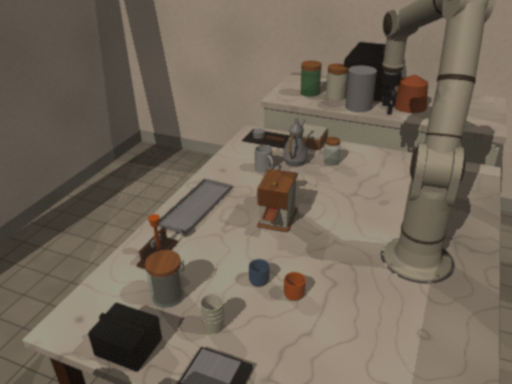

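The scene view shows the dispenser at about (250,180) with its chute to the right and its pedal to the left. The blue cup is at (342,218) and the orange decoy at (359,199). Next I fit the dispenser pose from both clouds.

```bash
python3 - <<'E'
from h import *
A=[];C=[]
for n in("scene","side"):
    im,d=manip.get_image(n); P=cloud(n,d)
    for m in manip.masks_of(n,"dispenser")[:1]:
        k=m["mask"]&(d>0); q=P[k]
        A.append(q);t=q[q[:,2]>.155]; print(n,"top",len(t),cv2.minAreaRect(t[:,:2].astype(np.float32)),np.percentile(t[:,2],[10,50,90]))
    # all points in pedal and chute region regardless of mask
    b=(P[...,0]>.38)&(P[...,0]<.62)&(P[...,1]>-.35)&(P[...,1]<.2)&(P[...,2]>.02)
    q=P[b]; C.append(q)
    for lo,hi in((-.35,-.11),(.05,.2)):
        z=q[(q[:,1]>lo)&(q[:,1]<hi)]
        if len(z): print(lo,len(z),z.min(0).round(3),z.max(0).round(3),cv2.minAreaRect(z[:,:2].astype(np.float32)))
    for m in manip.masks_of(n,"cup")[:3]:
        k=m["mask"]&(d>0); q=P[k]; q=q[(q[:,2]>.03)&(q[:,2]<.07)]; print("cup",cv2.minEnclosingCircle(q[:,:2].astype(np.float32)),im[k].mean(0).round(), np.percentile(q,[2,98],0).round(3).tolist())
q=np.vstack(C); np.save("q.npy",q)
q=q
S=2000
img=np.zeros((560*1,400,3),np.uint8)
# top-down height map, 1.2 px/mm... 1px/mm x->col,y->row
img=np.zeros((600,300,3),np.uint8)
for p in q[np.argsort(q[:,2])]:
    c=int((p[0]-.38)*1000);r=int((p[1]+.35)*1000)
    v=int(min(255,p[2]*1400)); cv2.circle(img,(c,r),1,cv2.applyColorMap(np.uint8([[v]]),2)[0,0].tolist(),-1)
cv2.imwrite("pics/top.png",img)
E
```

```text
scene top 927 ((0.5019915103912354, -0.0349874347448349), (0.11160622537136078, 0.14030487835407257), 5.1315507888793945) [0.16538103 0.1690388  0.17167967]
-0.35 260 [ 0.459 -0.258  0.04 ] [ 0.545 -0.111  0.167] ((0.5111003518104553, -0.17951884865760803), (0.05811958760023117, 0.16206979751586914), 17.130929946899414)
0.05 107 [0.471 0.05  0.071] [0.52  0.08  0.096] ((0.49509382247924805, 0.06486853212118149), (0.04922972992062569, 0.029282309114933014), 0.34569522738456726)
cup ((0.43915295600891113, 0.28889426589012146), 0.03389047458767891) [29. 39. 49.] [[0.407, 0.262, 0.03], [0.471, 0.32, 0.064]]
cup ((0.318220853805542, 0.302163690328598), 0.03465132415294647) [87. 42. 13.] [[0.286, 0.276, 0.031], [0.351, 0.335, 0.064]]
cup ((0.680394172668457, -0.3547475337982178), 0.05473059043288231) [87. 84. 79.] [[0.64, -0.403, 0.031], [0.73, -0.323, 0.07]]
side top 757 ((0.497938334941864, -0.03324044495820999), (0.10790008306503296, 0.14879176020622253), 4.522181510925293) [0.16375335 0.17188339 0.17512854]
-0.35 7 [ 0.453 -0.257  0.074] [ 0.523 -0.111  0.171] ((0.47556373476982117, -0.18634457886219025), (0.027337245643138885, 0.1549556404352188), 26.64162254333496)
0.05 103 [0.466 0.05  0.072] [0.511 0.084 0.103] ((0.4885391294956207, 0.06356164067983627), (0.04454541206359863, 0.03345530107617378), 11.72341537475586)
cup ((0.43604278564453125, 0.2893318831920624), 0.03632654622197151) [57. 62. 68.] [[0.403, 0.257, 0.031], [0.464, 0.321, 0.066]]
cup ((0.31634825468063354, 0.3071805238723755), 0.03674108535051346) [115.  62.  35.] [[0.285, 0.273, 0.031], [0.343, 0.337, 0.066]]
```

View pics/top.png

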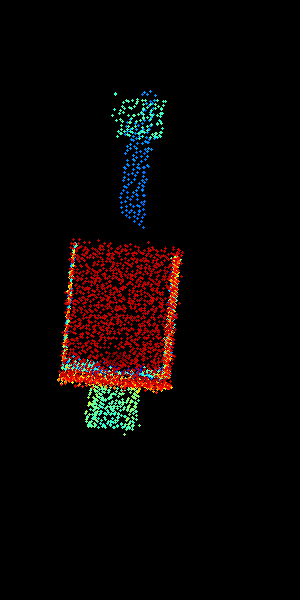

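The top map shows the yaw at about +5°, the tread centre near (0.52,-0.234) and the chute lip near y=0.08. That puts the drop point at about (0.488,0.113). I'm moving above the dispenser for a closer wrist view.

```bash
python3 -m pendant '[[11,-10.2,-4,-12.3],[11,-10.2,-4,-12.3],[11,-10.2,-4,-12.3],[11,-10.2,-4,-12.3],[11,-10.2,-4,-12.3],[11,-10.2,-4,-12.3],[11,-10.2,-4,-12.3],[11,-10.2,-4,-12.3]]' 1; python3 -m pendant '[[0,0,0,0]]'
```

```text
time_s: 2.5
tool_pos: [0.4484, -0.1664, 0.369]
eef_rot: [0.672, 0.74, -0.0, 0.001]
force: [1.0, -0.4, -0.4]
opening: 0.0849
grasp_force: 0.0
time_s: 2.62
tool_pos: [0.4507, -0.1625, 0.3702]
eef_rot: [0.669, 0.743, 0.001, 0.002]
force: [-0.6, 0.2, -0.7]
opening: 0.0853
grasp_force: 0.0
```

```bash
cat >> h.py <<'E'
def axes():
    s=manip.read_state(); r=R.from_quat(s["eef_rot"]).as_matrix(); return np.array(s["tool_pos"]),r
def togo(w):
    p,r=axes(); return (r.T@(np.array(w)-p)/.04).round(2)
E
python3 - <<'E'
from h import *
print(cam("wrist")[1]); im,d=save("wrist","w0.png"); P=cloud("wrist",d)
q=P[(P[...,2]>.02)&(P[...,2]<.3)&(d>0)]; np.save("qw.npy",q)
for lo,hi in((-.4,-.13),(.045,.3)):
    z=q[(q[:,1]>lo)&(q[:,1]<hi)]
    if len(z): print(lo,len(z),z.min(0).round(3),z.max(0).round(3),cv2.minAreaRect(z[:,:2].astype(np.float32)))
t=q[q[:,2]>.15]; print(cv2.minAreaRect(t[:,:2].astype(np.float32)) if len(t) else 0)
E
```

```text
[ 0.44160538 -0.08250233  0.50460457]
-0.4 3160 [ 0.493 -0.4    0.02 ] [ 0.727 -0.13   0.154] ((0.5705375671386719, -0.29233992099761963), (0.14397475123405457, 0.3383173644542694), 42.77742385864258)
((0.52195143699646, -0.23199757933616638), (0.10976891219615936, 0.4561939537525177), 6.520994186401367)
```

View pics/w0.png

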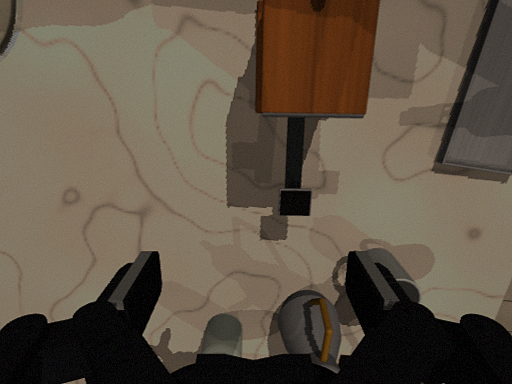

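The wrist view shows the tread at pixel (295,203), the lever above it and the lid's rear edge at row 115. The pitcher and dallah are at the bottom. I'll measure the tread now, then view the chute on the way to the cup.

```bash
python3 - <<'E'
from h import *
im,d=manip.get_image("wrist"); P=cloud("wrist",d)
def rect(r0,r1,c0,c1,zlo,zhi):
    q=P[r0:r1,c0:c1].reshape(-1,3); q=q[(q[:,2]>zlo)&(q[:,2]<zhi)]
    print(len(q),np.median(q,0).round(4),np.percentile(q[:,2],[5,50,95]).round(4),cv2.minAreaRect(q[:,:2].astype(np.float32)))
rect(180,225,270,325,.06,.095)   # tread
rect(0,118,250,385,.15,.2)   # lid
rect(122,180,280,312,.02,.15)
print(togo([.46,.16,.32]),togo([.4376,.289,.15]))
E
```

```text
886 [ 0.5168 -0.2326  0.0806] [0.0768 0.0806 0.082 ] ((0.5177164077758789, -0.23430626094341278), (0.04625857621431351, 0.039579860866069794), 4.754927158355713)
12620 [ 0.5019 -0.0545  0.1686] [0.1671 0.1686 0.1699] ((0.502519428730011, -0.05867188051342964), (0.10851897299289703, 0.10186844319105148), 5.406063556671143)
979 [ 0.5117 -0.1708  0.0459] [0.0431 0.0459 0.0487] ((0.512118399143219, -0.17228098213672638), (0.024121124297380447, 0.08240936696529388), 5.037446022033691)
[8.13 1.09 1.2 ] [11.4   0.84  5.44]
```

```bash
python3 -m pendant '[[8.1,1.1,0.8,0],[8.1,1.1,0.8,0],[8.1,1.1,0.8,0],[8.1,1.1,0.8,0],[8.1,1.1,0.8,0],[8.1,1.1,0.8,0],[8.1,1.1,0.8,0],[8.1,1.1,0.8,0]]'
python3 - <<'E'
from h import *
im,d=save("wrist","w1.png"); P=cloud("wrist",d)
th=np.radians(5.1); o=np.array([.5006,-.0431]); r=np.array([[np.cos(th),-np.sin(th)],[np.sin(th),np.cos(th)]])
L=(P[...,:2]-o)@r; z=P[...,2]
for nm,k in(("chute",(L[...,1]>.07)&(L[...,1]<.14)&(abs(L[...,0])<.05)&(z>.05)&(z<.11)),("lid",(L[...,1]>-.09)&(L[...,1]<.09)&(abs(L[...,0])<.08)&(z>.155)&(z<.19))):
    q=L[k]
    if len(q)>5: print(nm,len(q),cv2.minAreaRect(q.astype(np.float32)),np.percentile(q,[1,50,99],0).round(4).tolist(),np.percentile(z[k],[1,50,99]))
k=(z>.05)&(z<.07)&(np.hypot(P[...,0]-.4376,P[...,1]-.289)<.05)
if k.sum()>5: print("cup",cv2.minEnclosingCircle(P[k][:,:2].astype(np.float32)),im[k].mean(0))
print(axes()[0],togo([.4376,.289,.12]),togo([.4376,.289,.034]))
E
```

```text
time_s: 3.72
tool_pos: [0.4614, 0.1561, 0.3356]
eef_rot: [0.674, 0.739, -0.001, -0.0]
force: [-0.2, -0.5, 0.4]
opening: 0.0856
grasp_force: 0.0
chute 1644 ((0.0001308135688304901, 0.09696388244628906), (0.09931342303752899, 0.05339888855814934), 0.3631531894207001) [[-0.0435, 0.0714], [0.0026, 0.0916], [0.0449, 0.1222]] [0.0757357  0.08458179 0.10927857]
lid 7601 ((0.0020097754895687103, 0.022513221949338913), (0.11197786778211594, 0.10824472457170486), 89.892578125) [[-0.0508, -0.0242], [0.0009, 0.0359], [0.0546, 0.0778]] [0.15641756 0.16960355 0.18261285]
cup ((0.4378384053707123, 0.2901462912559509), 0.031990937888622284) [25.31059507 39.05224964 52.21044993]
[0.46149276 0.15603547 0.33579185] [ 3.37 -0.29  5.39] [ 3.37 -0.29  7.54]
```

View pics/w1.png

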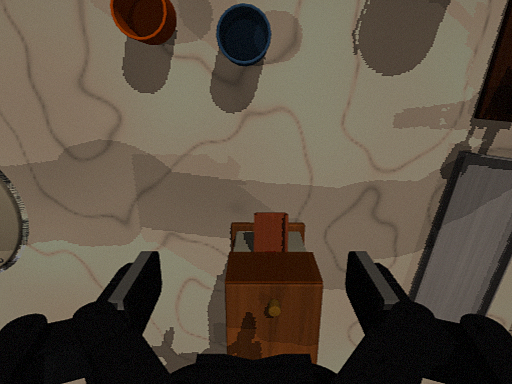

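The wrist view shows the blue cup at (244,34), the orange one at (143,15) and the chute at (270,230). The dispenser fit holds. Next I go down onto the cup.

```bash
python3 -m pendant '[[3.4,-0.28,2,0],[3.4,-0.28,4,0],[3.4,-0.28,5.4,0],[3.4,-0.28,5.4,0],[3.4,-0.28,5.4,0],[3.4,-0.28,5.4,0],[3.4,-0.28,5.4,0],[3.4,-0.28,5.4,0]]'
python3 - <<'E'
from h import *
print(axes(),togo([.4378,.290,.034]))
E
```

```text
time_s: 4.78
tool_pos: [0.4387, 0.2925, 0.1221]
eef_rot: [0.673, 0.739, 0.001, 0.001]
force: [0.6, 0.7, 0.3]
opening: 0.0852
grasp_force: 0.0
(array([0.43872344, 0.29251979, 0.12209627]), array([[-9.28768441e-02,  9.95671272e-01,  3.55112391e-03],
       [ 9.95677491e-01,  9.28745440e-02,  8.07590533e-04],
       [ 4.74285679e-04,  3.61078061e-03, -9.99993369e-01]])) [-0.06 -0.04  2.2 ]
```

```bash
python3 -m pendant '[[-0.06,-0.03,0.8,0],[-0.06,-0.03,1.6,0],[-0.06,-0.03,2,0],[-0.06,-0.03,2.2,0],[-0.06,-0.03,2.2,0],[-0.06,-0.03,2.2,0]]' 1
python3 -m pendant '[[0,0,0,0],[0,0,0,0],[0,0,0,0],[0,0,0,0],[0,0,0,0],[0,0,0,0],[0,0,0,0],[0,0,0,0]]' 0
python3 - <<'E'
from h import *
print(axes()[0],togo([.4868,.1123,.039]),togo([.4838,.145,.039]))
E
```

```text
time_s: 5.52
tool_pos: [0.4365, 0.291, 0.0331]
eef_rot: [0.673, 0.74, 0.001, 0.0]
force: [-0.1, -0.0, -0.4]
opening: 0.0854
grasp_force: 0.0
time_s: 6.52
tool_pos: [0.4365, 0.2907, 0.0334]
eef_rot: [0.673, 0.74, 0.001, 0.001]
force: [-1.8, -2.3, 9.9]
opening: 0.0638
grasp_force: 64.3
[0.43647588 0.29072235 0.03343569] [-4.56  0.83 -0.14] [-3.74  0.83 -0.14]
```

```bash
python3 -m pendant '[[0,0,-0.6,0],[-0.8,0.3,-0.8,0],[-1.8,0.6,-0.8,0],[-2.8,0.83,-0.8,0],[-3.4,0.83,-0.5,0],[-3.4,0.83,-0.12,0],[-3.4,0.83,-0.12,0],[-3.4,0.83,-0.12,0]]'
python3 - <<'E'
from h import *
s=manip.read_state();print(s["force"],s["grasp_force"],s["opening"],axes()[0],togo([.4868,.1125,.038]))
E
```

```text
time_s: 7.52
tool_pos: [0.4811, 0.1603, 0.0369]
eef_rot: [0.672, 0.741, 0.0, -0.001]
force: [0.7, -0.2, -0.6]
opening: 0.064
grasp_force: 66.2
[ 0.68540432 -0.20206579 -0.59025039] 66.21890656650066 0.06395165388613386 [0.48114868 0.16027814 0.03694   ] [-1.2   0.02 -0.03]
```

```bash
python3 -m pendant '[[-0.4,0.02,0,0],[-0.8,0.02,0,0],[-1.1,0.02,0,0],[-1.2,0.02,0,0],[-1.2,0.02,0,0],[-1.2,0.02,0.05,0],[-1.2,0.02,0.08,0],[-1.2,0.02,0.1,0]]'
python3 - <<'E'
from h import *
s=manip.read_state();print(s["force"],axes()[0],togo([.4868,.1123,.0334]))
im,d=save("side","s1.png"); P=cloud("side",d)
for m in manip.masks_of("side","cup")[:3]:
    k=m["mask"]&(d>0); q=P[k]; print(m["conf"],im[k].mean(0),np.percentile(q,[2,50,98],0).round(3).tolist())
E
```

```text
time_s: 8.52
tool_pos: [0.4871, 0.111, 0.0334]
eef_rot: [0.672, 0.74, -0.0, 0.0]
force: [-4.0, -0.8, 14.9]
opening: 0.0635
grasp_force: 67.5
[-3.96406457 -0.77607072 14.9067394 ] [0.48708464 0.11100858 0.03343876] [ 0.03 -0.    0.  ]
0.97 [114.88826816  62.62197393  35.52141527] [[0.284, 0.273, 0.007], [0.313, 0.317, 0.041], [0.342, 0.337, 0.066]]
```

```bash
python3 -m pendant '[[0,0,0,0],[0,0,0,0],[0,0,0,0],[0,0,0,0],[0,0,0,0],[0,0,0,0]]' 1
python3 -m pendant '[[0,0,-0.3,0],[0,0,-0.8,0],[0,0,-1.5,0],[0.5,0,-3,0],[1,0,-4.5,0],[1,0,-6,0],[1,0,-6.5,0],[1,0,-6.5,0]]'
python3 - <<'E'
from h import *
im,d=save("wrist","w2.png"); P=cloud("wrist",d); z=P[...,2]
k=(z>.045)&(z<.069)&(np.hypot(P[...,0]-.4868,P[...,1]-.1123)<.05)
q=P[k]; print(k.sum(),im[k].mean(0),np.median(z[k])); 
if len(q): print(cv2.minEnclosingCircle(q[:,:2].astype(np.float32)))
print(axes()[0],togo([.5177,-.232,.28]))
E
```

```text
time_s: 9.38
tool_pos: [0.4872, 0.1105, 0.0329]
eef_rot: [0.673, 0.74, 0.0, -0.0]
force: [0.2, -0.0, -0.2]
opening: 0.0852
grasp_force: 0.0
time_s: 10.38
tool_pos: [0.484, 0.1503, 0.2943]
eef_rot: [0.673, 0.74, 0.001, 0.001]
force: [0.6, -0.3, -0.9]
opening: 0.0855
grasp_force: 0.0
762 [26.52624672 40.31364829 53.42782152] 0.059203687414402434
((0.4875834286212921, 0.1077965646982193), 0.034763239324092865)
[0.48320568 0.14959692 0.29264988] [-9.58 -0.04  0.33]
```

View pics/w2.png

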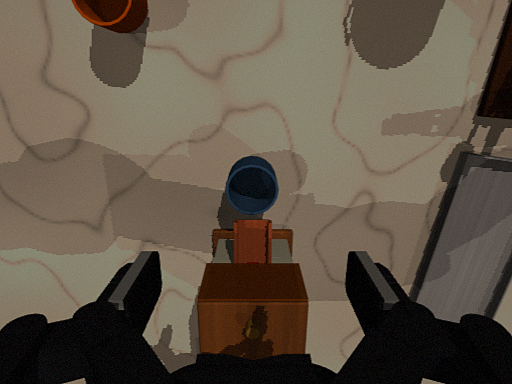

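The blue cup at (251,190) stands upright right in front of the chute lip, released. Next I close the fingers and go above the tread.

```bash
python3 -m pendant '[[-9.55,-0.04,0,0],[-9.55,-0.04,0,0],[-9.55,-0.04,0,0],[-9.55,-0.04,0,0],[-9.55,-0.04,0,0],[-9.55,-0.04,0,0],[-9.55,-0.04,0,0],[-9.55,-0.04,0,0]]' 0
python3 -m pendant '[[0,0,0,0]]'
python3 - <<'E'
from h import *
print(axes(),togo([.5175,-.2323,.105]),manip.read_state()["opening"])
E
```

```text
time_s: 11.42
tool_pos: [0.517, -0.2299, 0.2908]
eef_rot: [0.673, 0.74, 0.0, -0.002]
force: [-0.2, -0.1, -0.3]
opening: 0.0002
grasp_force: 0.0
time_s: 11.55
tool_pos: [0.5179, -0.2277, 0.2922]
eef_rot: [0.671, 0.741, 0.0, -0.001]
force: [-0.3, 0.1, -0.5]
opening: 0.0001
grasp_force: 0.0
(array([ 0.51790222, -0.2276968 ,  0.29223271]), array([[-9.82604804e-02,  9.95160139e-01, -1.08471184e-03],
       [ 9.95159806e-01,  9.82618157e-02,  1.25512298e-03],
       [ 1.35563412e-03, -9.56132642e-04, -9.99998624e-01]])) [-0.12 -0.02  4.68] 8.847479265121634e-05
```

```bash
python3 -m pendant '[[-0.1,0,1,0],[-0.1,0,2,0],[-0.1,0,3,0],[-0.1,0,4,0],[-0.1,0,4.4,0],[-0.1,0,4.6,0],[-0.1,0,4.65,0],[-0.1,0,4.65,0]]'
python3 -m pendant '[[0,0,0.05,0],[0,0,0.1,0],[0,0,0.15,0],[0,0,0.2,0],[0,0,0.25,0],[0,0,0.3,0],[0,0,0.3,0]]'
```

```text
time_s: 12.55
tool_pos: [0.5193, -0.2343, 0.1081]
eef_rot: [0.673, 0.74, 0.0, 0.001]
force: [0.5, -0.7, 0.3]
opening: -0.0002
grasp_force: 0.0
time_s: 13.42
tool_pos: [0.5184, -0.234, 0.0947]
eef_rot: [0.673, 0.74, -0.0, -0.0]
force: [-0.2, -0.2, -1.1]
opening: 0.0002
grasp_force: 0.0
```

```bash
python3 -m pendant '[[0,0,0.03,0],[0,0,0.06,0],[0,0,0.09,0],[0,0,0.12,0],[0,0,0.15,0],[0,0,0.18,0],[0,0,0.21,0],[0,0,0.21,0]]'
python3 -m pendant '[[0,0,0.03,0],[0,0,0.06,0],[0,0,0.09,0],[0,0,0.12,0],[0,0,0.15,0],[0,0,0.18,0]]'
```

```text
time_s: 14.42
tool_pos: [0.5187, -0.2348, 0.0872]
eef_rot: [0.673, 0.74, -0.0, 0.001]
force: [-2.3, -1.1, 6.6]
opening: 0.0001
grasp_force: 3.1
time_s: 15.18
tool_pos: [0.5188, -0.2366, 0.0803]
eef_rot: [0.673, 0.739, -0.001, 0.001]
force: [-2.7, -4.0, 6.4]
opening: -0.0002
grasp_force: 3.8
```

```bash
python3 -m pendant '[[-0.03,0,0.04,0],[-0.04,0,0.08,0],[-0.05,0,0.12,0],[-0.06,0,0.16,0],[-0.07,0,0.2,0],[-0.08,0,0.24,0],[-0.08,0,0.28,0],[-0.08,0,0.28,0]]'
```

```text
time_s: 16.18
tool_pos: [0.519, -0.2391, 0.0688]
eef_rot: [0.673, 0.74, -0.001, 0.001]
force: [-0.7, -2.4, 7.0]
opening: 0.0001
grasp_force: 3.3
```

```bash
python3 -m pendant '[[-0.01,0,0.03,0],[-0.02,0,0.06,0],[-0.03,0,0.08,0],[-0.03,0,0.08,0]]'; python3 -m pendant '[[0,0,0.02,0],[0,0,0.04,0],[0,0,0.04,0]]'
```

```text
time_s: 16.68
tool_pos: [0.5192, -0.2395, 0.0659]
eef_rot: [0.673, 0.74, -0.001, 0.001]
force: [-2.6, -0.8, 9.3]
opening: -0.0001
grasp_force: 4.3
time_s: 17.05
tool_pos: [0.5192, -0.2395, 0.0645]
eef_rot: [0.673, 0.74, -0.001, 0.001]
force: [-2.8, -1.9, 11.0]
opening: 0.0
grasp_force: 5.3
```

```bash
python3 -m pendant '[[0,0,0.02,0],[0,0,0.04,0],[0,0,0.05,0],[0,0,0.05,0]]'
```

```text
time_s: 17.55
tool_pos: [0.5193, -0.2396, 0.063]
eef_rot: [0.673, 0.74, -0.001, 0.001]
force: [-4.7, -1.1, 14.5]
opening: -0.0001
grasp_force: 7.3
```

```bash
python3 -m pendant '[[0,0,0.01,0],[0,0,0.01,0],[0,0,0.01,0],[0,0,0.01,0],[0,0,0.01,0],[0,0,0.01,0],[0,0,0.01,0],[0,0,0.01,0]]'; python3 -m pendant '[[0,0,0.01,0],[0,0,0.01,0],[0,0,0.01,0],[0,0,0.01,0],[0,0,0.01,0]]'
python3 - <<'E'
from h import *
im,d=manip.get_image("scene"); P=cloud("scene",d)
cv2.imwrite("pics/sc1.png",cv2.resize(im[130:250,190:350,::-1],None,fx=4,fy=4))
for m in manip.look_for("scene","ball_center")[:3]:
    r,c=np.int32(np.round(m["centre"])); print(m["conf"],r,c,P[r,c],im[r,c])
E
```

```text
time_s: 18.55
tool_pos: [0.5192, -0.2396, 0.0627]
eef_rot: [0.673, 0.74, -0.001, 0.001]
force: [-4.3, -1.2, 14.9]
opening: 0.0002
grasp_force: 7.6
time_s: 19.18
tool_pos: [0.5193, -0.2396, 0.0624]
eef_rot: [0.673, 0.74, -0.001, 0.001]
force: [-4.5, -1.5, 16.5]
opening: 0.0002
grasp_force: 7.9
```

View pics/sc1.png

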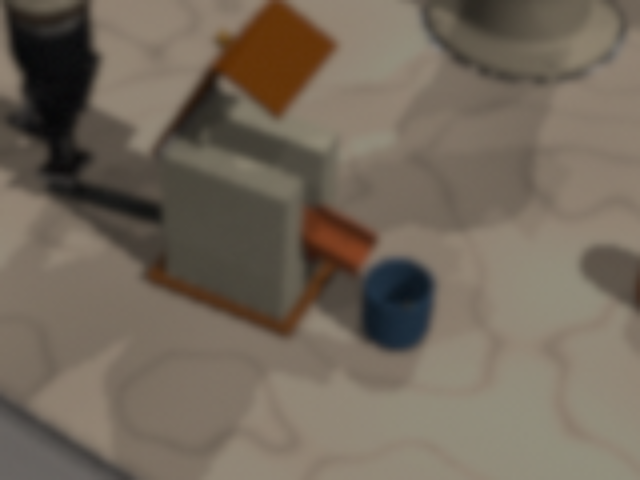

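The lid is fully up and the cup stands at the chute lip. The ball isn't visible from here, so I'll check for gold in the cup and on the chute while still holding.

```bash
python3 -m pendant '[[0,0,0,0],[0,0,0,0],[0,0,0,0],[0,0,0,0]]'
python3 - <<'E'
from h import *
C=[]
for n in("scene","side"):
    im,d=manip.get_image(n); P=cloud(n,d); K,p,r=cam(n)
    w=r.T@(np.array([.487,.09,.06])-p); u,v=(K@w/w[2])[:2].astype(int)
    C.append(cv2.resize(im[v-30:v+30,u-30:u+30,::-1],(400,400),interpolation=cv2.INTER_CUBIC))
    k=np.hypot(P[...,0]-.487,P[...,1]-.110)<.025
    print(n,P[k][:,2].min() if k.any() else 0, P[k][:,2].max() if k.any() else 0,[(m["conf"],m["centre"]) for m in manip.look_for(n,"ball_center")],(v,u))
cv2.imwrite("pics/cup.png",cv2.convertScaleAbs(np.hstack(C),alpha=2))
E
```

```text
time_s: 19.77
tool_pos: [0.5193, -0.2396, 0.0624]
eef_rot: [0.673, 0.74, -0.001, 0.001]
force: [-4.2, -0.9, 16.3]
opening: -0.0001
grasp_force: 7.9
scene -0.004694379569344598 0.05837140296617216 [] (np.int64(197), np.int64(284))
side -0.0003507788228898079 0.06549094075251283 [] (np.int64(226), np.int64(267))
```

View pics/cup.png

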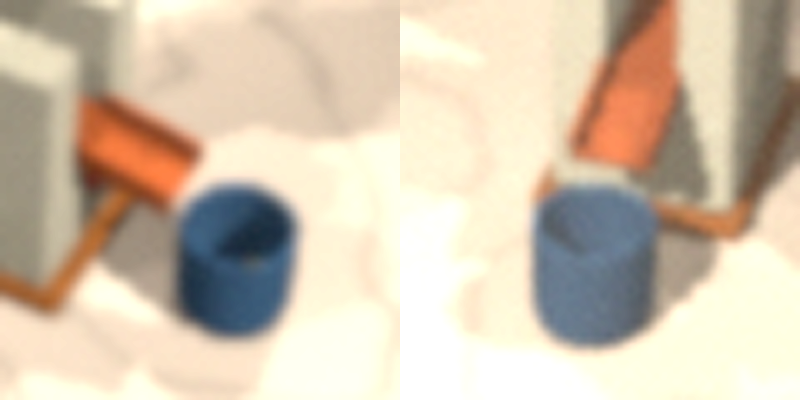

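The chute is empty in both views, and the left crop shows a gold glint inside the cup at (253,263), so the ball appears to be in. Next I ease the pedal up.

```bash
python3 -m pendant '[[0,0,-0.03,0],[0,0,-0.06,0],[0.01,0,-0.09,0],[0.02,0,-0.12,0],[0.02,0,-0.15,0],[0.03,0,-0.18,0],[0.03,0,-0.21,0],[0.04,0,-0.24,0]]'
python3 -m pendant '[[0.01,0,-0.03,0],[0.02,0,-0.06,0],[0.03,0,-0.09,0],[0.04,0,-0.12,0],[0.05,0,-0.15,0],[0.06,0,-0.18,0],[0.06,0,-0.21,0],[0.06,0,-0.24,0]]'
```

```text
time_s: 20.98
tool_pos: [0.519, -0.2386, 0.0709]
eef_rot: [0.673, 0.74, -0.001, 0.001]
force: [-1.5, -2.9, 5.7]
opening: -0.0003
grasp_force: 3.3
time_s: 21.98
tool_pos: [0.5188, -0.2366, 0.0807]
eef_rot: [0.673, 0.739, -0.001, 0.001]
force: [-2.1, -3.4, 6.3]
opening: 0.0001
grasp_force: 3.5
```

```bash
python3 -m pendant '[[0,0,-0.03,0],[0,0,-0.06,0],[0,0,-0.09,0],[0,0,-0.12,0],[0,0,-0.14,0],[0,0,-0.16,0],[0,0,-0.18,0],[0,0,-0.2,0]]'
```

```text
time_s: 22.98
tool_pos: [0.5186, -0.2346, 0.0884]
eef_rot: [0.673, 0.74, -0.0, 0.0]
force: [-2.9, 1.2, 5.7]
opening: 0.0
grasp_force: 2.9
```

```bash
python3 -m pendant '[[0,0,-0.02,0],[0,0,-0.04,0],[0,0,-0.06,0],[0,0,-0.08,0],[0,0,-0.1,0],[0,0,-0.12,0],[0,0,-0.14,0],[0,0,-0.16,0]]'
python3 -m pendant '[[0,0,-0.03,0],[0,0,-0.06,0],[0,0,-0.1,0],[0,0,-0.2,0],[0,0,-0.5,0],[0,0,-1,0],[0,0,-1.5,0],[0,0,-2,0]]'
python3 -m pendant '[[0,0,-1.3,0],[0,0,-2.6,0],[0,0,-4,0],[0,0,-4,0],[0,0,-4,0]]'
python3 - <<'E'
from h import *
print(axes()[0],togo([.485,.15,.32]))
E
```

```text
time_s: 23.98
tool_pos: [0.5185, -0.2345, 0.0942]
eef_rot: [0.673, 0.74, 0.0, 0.0]
force: [-0.3, -0.1, 0.5]
opening: -0.0001
grasp_force: 0.0
time_s: 24.98
tool_pos: [0.5189, -0.2346, 0.1762]
eef_rot: [0.673, 0.74, 0.0, 0.001]
force: [-0.1, -0.2, 0.3]
opening: -0.0
grasp_force: 0.0
time_s: 25.6
tool_pos: [0.5182, -0.2346, 0.3346]
eef_rot: [0.673, 0.74, -0.0, 0.0]
force: [-0.2, 0.4, -0.9]
opening: -0.0002
grasp_force: 0.0
[ 0.51821577 -0.23458171  0.33463849] [9.65 0.09 0.36]
```

```bash
python3 -m pendant '[[9.6,0.1,0.2,0],[9.6,0.1,0.2,0],[9.6,0.1,0.2,0],[9.6,0.1,0.2,0],[9.6,0.1,0.2,0],[9.6,0.1,0.2,0],[9.6,0.1,0.2,0],[9.6,0.1,0.2,0]]'
python3 - <<'E'
from h import *
im,d=save("wrist","w3.png"); P=cloud("wrist",d); z=P[...,2]
k=(z>.05)&(z<.068)&(np.hypot(P[...,0]-.4868,P[...,1]-.1123)<.04)
print(cv2.minEnclosingCircle(P[k][:,:2].astype(np.float32)))
print([(m["conf"],m["centre"],P[tuple(np.int32(m["centre"]))]) for m in manip.look_for("wrist","ball_center")])
s=manip.read_state(); print(s["time_s"])
E
```

```text
time_s: 26.6
tool_pos: [0.4852, 0.1484, 0.3252]
eef_rot: [0.672, 0.741, -0.001, -0.001]
force: [-0.3, -0.4, -0.6]
opening: -0.0002
grasp_force: 0.0
((0.48815757036209106, 0.10938699543476105), 0.03193904832005501)
[(0.55, [170.8, 253.2], array([0.48803936, 0.11667834, 0.03353425]))]
26.7
```

View pics/w3.png

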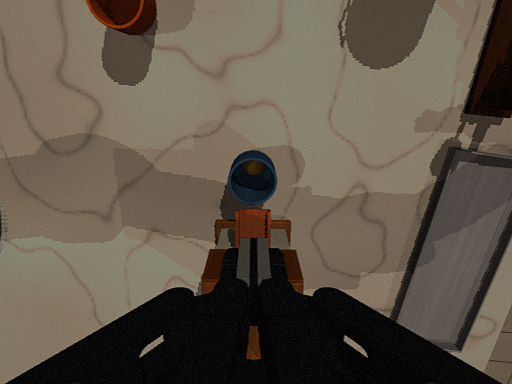

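The gold ball is inside the cup at (253,169), the cup is within about 3 mm of the drop point, and the lid is shut. I'm handing in.

```bash
python3 -m pendant '[[0,0,0,0],[0,0,0,0]]'; python3 -c "
from bench import manip; print(manip.hand_in())"
```

```text
time_s: 26.95
tool_pos: [0.4864, 0.1466, 0.326]
eef_rot: [0.674, 0.739, -0.0, -0.0]
force: [0.3, 0.9, -0.2]
opening: 0.0001
grasp_force: 0.0
the job is handed in; nothing more can be done
None
```

The job is handed in at about 27 s with no verdict returned: the blue cup stands about 3 mm from the drop point with the date ball in it, the pedal was pushed home at roughly 16–17 N and eased back at about 10 mm/s until the lid shut, and no bystander was touched.

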